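# Eject a spice jar from its caddy and clamp it in a jar vice

### The arm

A 7-joint arm with a two-finger parallel gripper is mounted at the origin on a cart in front of the work surface, level with it; the furniture and walls round the work are solid. World frame = base frame: x ahead of the robot, y to its left, z up, the work surface at z = 0. Lengths are in m, angles in rad, forces in N, time in s.
With the tool pointing down it reaches from about 0.35 to 0.9 m from the base axis. Payload 19.9 kg.
Tool frame: the origin (TCP) lies at the very end of the fingers, on their centre line; the grasp point (between the pads) lies ctrl.grip_depth behind it (ctrl.grip_depth is the distance from the TCP to the grasp point, in m); z points along the fingers, y is the line along which they close (so a half turn about z gives the same grasp; the last joint's range is limited). The gripper opens to 94 mm and grips with 3 to 60 N. Pads are 16 mm wide; open, the fingers measure 119 mm over their backs; the gripper's body (75 mm by 177 mm) begins 78 mm behind the grasp point.
Start: joints at [-1.147, 0.417, -0.01, 1.614, 0.005, 1.111, -0.053], TCP at [0.28, 0.559, 0.205] pointing down, gripper open.
Joint ranges: [-2.81, 2.81], [-0.39, 2.02], [-1.27, 1.25], [0.06, 2.57], [-1.19, 4.33], [0.19, 2], [-2.82, 2.82]. Speed limits (rad/s): [1.89, 1.89, 2.39, 2.39, 3.01, 3.01, 3.01].

### API

Orientations are given as [roll, pitch, yaw] about the fixed x, y, z axes, in that order (R = Rz(yaw) Ry(pitch) Rx(roll)).
In Python, from plant import ctrl gives the robot as it stands.
- The arm moves only by the shell command python3 -m handwheel 'ROWS' [OPENING] [FORCE]. ROWS is JSON, a list of rows, each a list of 6 numbers: the shift along the tool's x, y, z in m, then the turn, a rotation vector about the tool's x, y, z in degrees. In form: [[tx, ty, tz, ax, ay, az], ...]. A call has 1 to 10 rows; each row shifts and turns the commanded pose from where the row before left it, along the tool's axes as they then stand; what a row does not reach is not made up. A row lasts 1/8 s, in which the tool goes at most 62.5 mm and 10.7 degrees, less where a joint would pass 70% of its speed; a pose out of reach is approached as far as the arm can. A call is refused whole if a number of a shift passes 0.0625 or a number of a turn 10.7, either way. A call with a gripper value outside its range is refused whole. OPENING is the gripper command: -1 is fully open, 1 is shut, values between are in proportion, set as the call begins (- or left out, the last holds). The fingers move at their own pace and stop on an object; FORCE is the grip in N (left out, the last holds). Time passes only in rows, so rows that do not move let the fingers close. It gives the time, the measured TCP pose, the force, the opening and the grip force at its end, in the units of the state.
- ctrl.state(): the state, without advancing time (a new reading comes with each control period).
- ctrl.get_image(name): name is "side" or "top"; returns a dict with "image" (384x512x3 uint8, blue, green, red), "fx", "fy", "cx", "cy" (pixels), "k1" (the pictures are not rectified: a ray, as slopes to the right and down, at radius r is drawn at 1 + k1 r^2 times it, then the intrinsics apply), "rvec" (rotation vector, rad) and "tvec" (3), from world to camera coordinates, as OpenCV has them. Camera axes: x right, y down, z forward; pixel columns grow to the right and rows downward; lengths in m; the calibration is good to about 2 mm. A picture is of the moment at which its call begins. There is no depth.
- ctrl.job_done(): hands the job in; it is judged then, once.
The state is a dict: "time": time; "joint_positions": joint angles; "dq": joint speeds; "joint_torque": joint torques, N m; "position": TCP position; "eef_rot": TCP orientation; "ft_force": force on the tool from outside, world axes, zero at the start; "ft_torque": the same for the moment, N m; "grip_width": finger opening in m; "gripper_force": force on a finger pad.
Only numpy, scipy, OpenCV 4.12 (cv2) and the standard library are available. Lean on these libraries where they do the work, as an engineer would, in place of code of your own. Each camera call takes 0.05 s, during which the arm holds its last target. There are 200 camera calls.

### The job

I want to free the stuck lid of the spice jar, so get the jar held for me: push the caddy's red ejector tab all the way to slide the jar out from under its hood, then stand the jar upright on the bed of the jar vice between the jaws and let go of it. Pump the vice's two red grips (squeeze them together, let them spring apart, squeeze again) until the sprung pad presses the jar into the fixed jaw and gives visibly, by a few millimetres up to a centimetre and never near its full travel or the jar cracks, and finish still squeezing the grips. Do not push the moving jaw or its bar by hand, do not tip the jar over, and leave the other things on the worktop alone.

Things in the scene. Friction and masses are not known exactly. Their poses are not given: they have to be found in the camera images.
- caddy: White spice caddy, fixed (place, yaw vary). Origin: underside, below the jar's first place; x axis points into the hood, so the jar comes out to -x; z up. Floor 6 mm thick, x -125 to 75 mm, 74 mm wide. Hood (roof, side walls; no grasp inside): x -33 to 71 mm, 62 mm wide, top z=115 mm. In front an open tray: side rails 14 mm high, 62 mm over their outsides, end lip at x=-121 mm, 12 mm high.
- ejector (a joint): Slide of the ejector, m: 0 = at rest at the back, 0.085 = fully pushed out (towards caddy -x). A spring pushes it back with 2.1 N at rest, 4.7 N at full travel; let go, it returns to 0. Fully pushed, it has slid the jar 87 mm, clear of the hood, to the middle of the open tray.
- ejector_tab (a point): Middle of the rear (caddy +x) face of the red upright tab on top of the hood: push it here, towards caddy -x. At rest at caddy x=40 mm, y=0. Tab 10 mm thick in x, 34 mm wide, from just above the roof to z=154 mm; this point is at z=136 mm. It runs in a slot of the roof; the roof reaches 31 mm behind this face at rest.
- jar_mid (a point): Centre of the spice jar (clear glass, gold cap), half-way up: round, 42 mm in diameter, 96 mm tall, about 0.11 kg, z axis up. The top 20 mm is the cap (41 mm). It starts standing under the caddy's hood on the 6 mm floor.
- vice: Jar vice, fixed (place, yaw vary). Origin: underside, middle of the grey base, 86 x 290 x 12 mm; y axis points from the grips to the fixed jaw (the way the moving jaw closes), z up. Jaws at most 60 mm high (z). The fixed jaw is a black V opening to -y: bottom at y=120 mm, tips at x=+-32, y=106 mm; a jar seated in it has its axis at x=0, y=97 mm. Nothing stands beside the space between the jaws.
- vice_bed (a point): Point on the top of the base plate (z=12 mm) below the axis of a jar seated in the fixed V jaw.
- pad_face (a point): Middle of the face of the sprung pad on the moving jaw (52 mm wide, z from 14 to 58 mm). It lies at vice x=0, y = 34 mm + jaw - pad (joint values). Open space between it and the fixed jaw's V bottom at the start: 70 to 86 mm.
- jaw (a joint): Advance of the moving jaw with its toothed bar, m, 0 to 0.064, growing towards the fixed jaw. Starts at 0 to 0.016. A seated jar is touched at about 0.040; beyond that the pad gives (sliding the jar up to the fixed jaw gives it only about 0.5 mm). Teeth 6 mm apart; it only goes forward, but slips back by less than a tooth when loaded and the grips are let go. 4 N friction.
- pad (a joint): Give of the sprung pad against the moving jaw, m: 0 = free, 0.020 = bottomed. Spring 1.1 N per mm, so this tells the clamping force. More than 0.0165 cracks the jar; 0.003 or more is a firm hold.
- trigger (a joint): Squeeze of the red grips, m: 0 = sprung apart, 0.014 = full. They are geared together; each moves by this much. A full squeeze drives the jaw 12 mm in steady pumping, less at first or if partial (slack up to one tooth); let them fully apart between squeezes. It takes 3 to 6 N in all for their spring, plus 4 N jaw friction, plus the clamping force, shared by the two grips.
- vice_grips (a point): Midway between the two upright red grips, at vice x=0, y=-85 mm, z=80 mm: the height to squeeze them at. They stand apart along vice y: 66 mm over their outer faces when free, 38 mm squeezed; each 28 mm wide in x, 10 mm thick, z from 52 to 106 mm, above a black housing with top at z=48 mm. Some 40 mm free beyond each grip.
- grip_b: The red grip nearer the jaws (vice +y side); origin coincides with the vice's origin when free.
- green_tin: Green food tin, 57 mm across, 72 mm tall, origin under its centre: a bystander.
- cereal_box: Small green biscuit box, 46 x 69 x 121 mm, origin under its centre: a bystander.
- purple_tin: Dark purple spice tin with black lid, 69 mm across, 70 mm tall, origin under its centre: a bystander.

How it is judged:
On the way, in this order (a step that is already met when the one before it is completed fails the run):
1. the ejector is pushed out and the jar stands clear of the hood (value of joint ejector above 0.072 m and x of jar_mid in the frame of caddy below -0.07 m and angle between jar_mid's own z axis and vertical below 0.1 rad), for 0.1 s.
2. the jar stands upright on the vice's bed between the jaws, let go (y of jar_mid in the frame of vice between 0.04 and 0.112 m and x of jar_mid in the frame of vice between -0.02 and 0.02 m and z of jar_mid in the frame of vice between 0.052 and 0.068 m and angle between jar_mid's own z axis and vertical below 0.1 rad and contact force between the fingers and jar below 0.3 N), for 0.2 s.
At the end, for the whole second after the job is handed in: The jar stands upright on the vice's bed (within 0.1 rad), seated in the fixed V jaw (axis within 12 mm sideways and about 8 mm along), untouched by the fingers; the sprung pad presses it and is pushed in by 2 to 16.5 mm; the fingers still squeeze the grips (at least 2 mm, at least 1 N) (y of jar_mid in the frame of vice between 0.089 and 0.105 m and x of jar_mid in the frame of vice between -0.012 and 0.012 m and z of jar_mid in the frame of vice between 0.052 and 0.068 m and angle between jar_mid's own z axis and vertical below 0.1 rad and contact force between the fingers and jar below 0.3 N and value of joint pad between 0.002 and 0.0165 m and contact force between each of pad, vice and jar above 1.5 N and value of joint trigger above 0.002 m and (contact force between the fingers and trigger above 1 N or contact force between the fingers and grip_b above 1 N) and linear speed of jar below 0.02 m/s); the arm keeps its last pose, push and grip.
It fails at once if the pad is pushed in more than 16.5 mm: the jar is crushed (value of joint pad above 0.0165 m).
It fails at once if the robot pushes the moving jaw, its bar or its pad by hand (contact force between any of the arm, the fingers and jaw above 5 N).
It fails at once if the jar is tipped over (angle between jar_mid's own z axis and vertical above 0.7 rad).
It fails at once if a bystander is moved (distance of any of green_tin, cereal_box, purple_tin from where it was at the start of the episode above 0.03 m).
It also fails if it takes over 72 s, if anything falls off the work surface, if the arm or the gripper's body presses on something with over 40 N, if the wrist force passes 120 N, or if a joint passes its speed limit or range.

## Working session

There is one attempt and no reset: what is moved stays moved. The work goes in short steps, Python scripts to look and compute and a shell command to move; the robot and the scene stay as the last step left them, time stands still between calls to the robot, and variables do not carry over. Pictures are saved under pics/ and viewed, at most 10 in all, crops included, and the job is handed in when it is done.

```bash
mkdir -p pics; ls
cat > h.py <<'E'
import numpy as np, cv2
from plant import ctrl
from scipy.spatial.transform import Rotation as Rn
def ray(d,u,v):
    x=(u-d["cx"])/d["fx"]; y=(v-d["cy"])/d["fy"]; a,b=x,y
    for _ in range(20):
        s=1+d["k1"]*(a*a+b*b); a,b=x/s,y/s
    R=cv2.Rodrigues(np.array(d["rvec"],float))[0]; t=np.array(d["tvec"],float).ravel()
    return -R.T@t, R.T@np.array([a,b,1.])
def onz(d,u,v,z):
    o,r=ray(d,u,v); return o+r*(z-o[2])/r[2]
def proj(d,P):
    R=cv2.Rodrigues(np.array(d["rvec"],float))[0]; t=np.array(d["tvec"],float).ravel()
    c=R@np.array(P)+t; a=c[:2]/c[2]; a=a*(1+d["k1"]*(a@a)); return a*[d["fx"],d["fy"]]+[d["cx"],d["cy"]]
def tri(d1,p1,d2,p2):
    o1,r1=ray(d1,*p1);o2,r2=ray(d2,*p2)
    k=np.linalg.lstsq(np.c_[r1,-r2],o2-o1,rcond=None)[0]; A=o1+k[0]*r1;B=o2+k[1]*r2
    return (A+B)/2,np.linalg.norm(A-B)
E
python3 - <<'E'
from h import *
import pickle
s=ctrl.state();print(s["position"],s["eef_rot"],s["grip_width"],ctrl.grip_depth)
D={}
for n in("top","side"):
    d=ctrl.get_image(n);D[n]=d;print(n,ray(d,256,192),d["fx"],d["k1"])
    cv2.imwrite(f"pics/{n}0.png",d["image"])
    hsv=cv2.cvtColor(d["image"],cv2.COLOR_BGR2HSV)
    m=(((hsv[...,0]<8)|(hsv[...,0]>172))&(hsv[...,1]>140)&(hsv[...,2]>70)).astype(np.uint8)
    N,L,S,C=cv2.connectedComponentsWithStats(m)
    for i in range(1,N):
        if S[i,4]>25: print(S[i],C[i])
pickle.dump(D,open("D0.pkl","wb"))
E
```

```text
pics
[0.28001766 0.558358   0.20483823] [-3.14040410e+00  1.03427386e-04  2.67680508e+00] 0.09389955460109638 0.0188
top (array([0.25749865, 0.0331496 , 1.43833709]), array([ 0.21763295,  0.02103685, -0.97582294])) 486.5499258808719 -0.035443512409875075
[402 156  16  11 101] [408.81188119 160.79207921]
[214 186   5   9  26] [216.03846154 189.92307692]
[195 191   4   9  27] [196.62962963 194.81481481]
[308 209   8  12  48] [311.33333333 214.77083333]
side (array([ 0.17671418, -0.72143981,  0.77686003]), array([ 0.36314024,  0.71156611, -0.60191418])) 429.81361993610847 -0.06660044456554567
[213 168   7  17  91] [215.83516484 175.8021978 ]
[226 176   7  17  97] [229.20618557 183.93814433]
[249 226  14  13 157] [255.5477707  231.65605096]
```

View pics/top0.png

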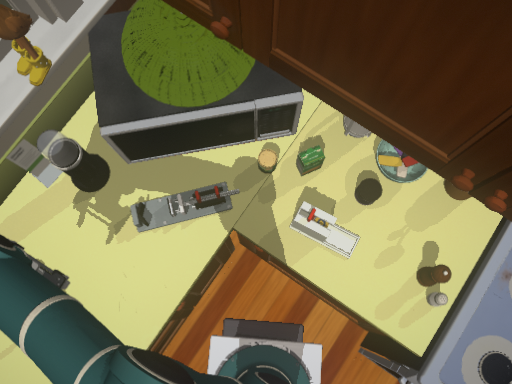

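View pics/side0.png

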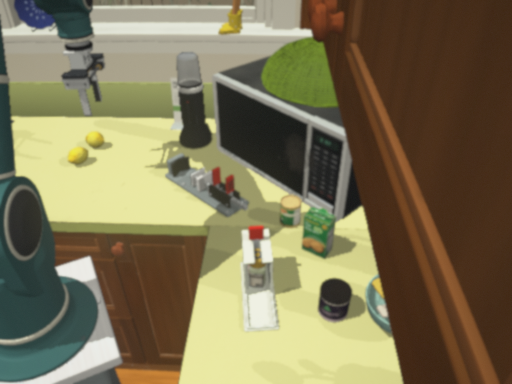

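The top view shows the vice at about (185,205), with its fixed jaw to the left at (140,212) and its grips at (197,195) and (216,190). The caddy is at (325,230) with its red tab at (311,215) and its tray to the lower right. The side view agrees: grips at (216,176) and (229,184), tab at (256,232).

Run:
```python
from h import *
import pickle
D=pickle.load(open("D0.pkl","rb"));t,s=D["top"],D["side"]
print("tab",tri(t,(311.3,214.8),s,(255.5,231.6)))
for a in((216,190),(196.6,194.8)):
  for b in((215.8,175.8),(229.2,183.9)): print("grip",a,b,tri(t,a,s,b))
im=t["image"];hsv=cv2.cvtColor(im,cv2.COLOR_BGR2HSV)
for nm,(x0,y0,x1,y1),f,z in(("caddy",(280,190,370,265),lambda h:(h[...,1]<60)&(h[...,2]>150),.012),("vice",(120,170,250,240),lambda h:(h[...,1]<70)&(h[...,2]<230),.012)):
    m=np.zeros(im.shape[:2],np.uint8);m[y0:y1,x0:x1]=f(hsv[y0:y1,x0:x1])
    N,L,S,C=cv2.connectedComponentsWithStats(m);i=1+np.argmax(S[1:,4])
    r=cv2.minAreaRect(np.argwhere(L==i)[:,::-1].astype(np.float32));print(nm,S[i],r)
    P=np.array([onz(t,*p,z)[:2] for p in cv2.boxPoints(r)]);print(P.round(3),np.linalg.norm(np.diff(P,axis=0),axis=1))
crops=[]
a=cv2.resize(im[165:265,120:250],None,fx=3,fy=3,interpolation=2);b=cv2.resize(im[165:265,280:410],None,fx=3,fy=3,interpolation=2)
c=cv2.resize(s["image"][150:250,160:290],None,fx=3,fy=3,interpolation=2);e=cv2.resize(s["image"][220:320,230:360],None,fx=3,fy=3,interpolation=2)
cv2.imwrite("pics/crop0.png",np.vstack([np.hstack([a,b]),np.hstack([c,e])]))
for P in((.5,.2,0),(.6,.2,0),(.5,.3,0),(.5,-.2,0)):print(P,proj(t,P),proj(s,P))
```

```text
tab (array([ 0.49601088, -0.09337446,  0.13681722]), np.float64(0.0013948230134495341))
grip (216, 190) (215.8, 175.8) (array([0.53201381, 0.1769289 , 0.11457811]), np.float64(0.03483384761383535))
grip (216, 190) (229.2, 183.9) (array([0.55551714, 0.1785326 , 0.07316536]), np.float64(0.006098144819747889))
grip (196.6, 194.8) (215.8, 175.8) (array([0.53744217, 0.23253902, 0.07309093]), np.float64(0.005099296312261348))
grip (196.6, 194.8) (229.2, 183.9) (array([0.56184895, 0.23498517, 0.02983335]), np.float64(0.026350741658826025))
caddy [ 290  201   70   58 1442] ((325.94281005859375, 229.17465209960938), (67.57469177246094, 30.655345916748047), 27.5972957611084)
[[ 0.477 -0.042]
 [ 0.563 -0.079]
 [ 0.483 -0.261]
 [ 0.399 -0.222]] [0.09293912 0.19923812 0.09180645]
vice [ 130  182  110   50 2363] ((185.60992431640625, 205.46414184570312), (28.58461570739746, 110.61538696289062), 75.74996948242188)
[[0.504 0.441]
 [0.614 0.129]
 [0.531 0.1  ]
 [0.423 0.409]] [0.33088777 0.08806551 0.32668194]
(0.5, 0.2, 0) [208.73695008 213.80928473] [210.68738445 205.56580897]
(0.6, 0.2, 0) [212.11571906 181.54259028] [241.93360966 195.73562646]
(0.5, 0.3, 0) [175.65190587 211.14524996] [198.07961073 187.35290152]
(0.5, -0.2, 0) [341.9501315  224.44482152] [279.62452795 304.59267674]
```

View pics/crop0.png

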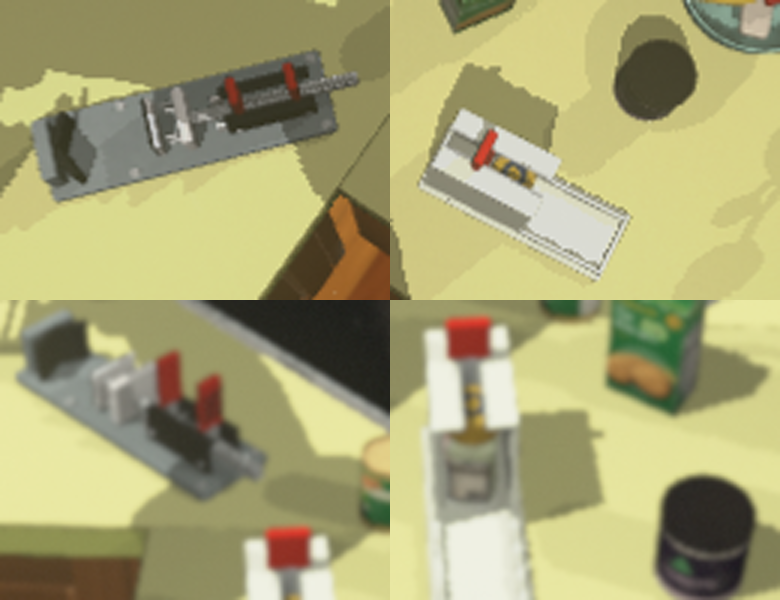

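Run:
```python
from h import *
import pickle
D=pickle.load(open("D0.pkl","rb"));t,s=D["top"],D["side"]
f=lambda x,y,ox:(ox+x/3,165+y/3)
def show(n,A,B): d=B-A; print(n,A[:2].round(4),B[:2].round(4),np.linalg.norm(d).round(4),np.degrees(np.arctan2(d[1],d[0])).round(2))
v=[onz(t,*f(x,y,120),.012) for x,y in((318,50),(337,128),(58,200))]
show("vice end",v[0],v[1]);show("vice long",v[1],v[2])
c=[onz(t,*f(x-390,y,280),z) for x,y,z in((630,214,.006),(597,281,.006),(462,108,.115),(560,158,.115),(418,184,.006))]
show("tray end",c[0],c[1]);show("hood edge",c[3],c[2]);show("caddy left long",c[1],c[4]);
tab=np.array([.496,-.0934,.137]);show("axis",(c[0]+c[1])/2,tab)
```

```text
vice end [0.6001 0.1568] [0.5222 0.1303] 0.0823 -161.28
vice long [0.5222 0.1303] [0.428  0.3977] 0.2835 109.4
tray end [ 0.4677 -0.254 ] [ 0.3993 -0.2241] 0.0746 156.4
hood edge [ 0.4983 -0.166 ] [ 0.5379 -0.0733] 0.1008 66.89
caddy left long [ 0.3993 -0.2241] [ 0.4808 -0.0432] 0.1984 65.76
axis [ 0.4335 -0.2391] [ 0.496  -0.0934] 0.2056 66.78
```

```bash
python3 -m handwheel '[[0,0,0,0,0,9.66],[0,0,0,0,0,9.66],[0,0,0,0,0,9.66],[0,0,0,0,0,9.66],[0,0,0,0,0,9.66],[0,0,0,0,0,9.66],[0,0,0,0,0,9.66],[0,0,0,0,0,9.66],[0,0,0,0,0,9.66]]' 1 20
python3 -m handwheel '[[-0.0347,0.0327,0,0,0,0],[-0.0347,0.0327,0,0,0,0],[-0.0347,0.0327,0,0,0,0],[-0.0347,0.0327,0,0,0,0],[-0.0347,0.0327,0,0,0,0],[-0.0347,0.0327,0,0,0,0],[-0.0347,0.0327,0,0,0,0]]'
python3 -m handwheel '[[-0.0347,0.0327,0,0,0,0],[-0.0347,0.0327,0,0,0,0],[-0.0347,0.0327,0,0,0,0],[-0.0347,0.0327,0,0,0,0],[-0.0347,0.0327,0,0,0,0],[-0.0347,0.0327,0,0,0,0],[-0.0347,0.0327,0,0,0,0],[0,0,0,0,0,0],[0,0,0,0,0,0]]'
```

```text
time: 1.23
position: [0.28, 0.5585, 0.2051]
eef_rot: [3.142, 0.001, 1.154]
ft_force: [-0.1, 0.1, -0.0]
grip_width: 0.0075
gripper_force: 0.0
time: 2.1
position: [0.393, 0.243, 0.2054]
eef_rot: [-3.141, 0.0, 1.16]
ft_force: [0.8, 0.0, -0.7]
grip_width: 0.0003
gripper_force: 0.0
time: 3.22
position: [0.5052, -0.0693, 0.2052]
eef_rot: [-3.141, 0.0, 1.159]
ft_force: [0.7, 0.6, -0.4]
grip_width: 0.0006
gripper_force: 0.0
```

```bash
python3 -m handwheel '[[0,0,0.027,0,0,0],[0,0,0.027,0,0,0],[0,0,0.027,0,0,0],[0,0,0,0,0,0]]'
python3 - <<'E'
from h import *
import pickle
D={n:ctrl.get_image(n) for n in("top","side")};pickle.dump(D,open("D1.pkl","wb"))
t,s=D["top"]["image"],D["side"]["image"]
a=cv2.resize(t[165:265,120:250],None,fx=3,fy=3,interpolation=2);b=cv2.resize(t[165:265,280:410],None,fx=3,fy=3,interpolation=2)
c=cv2.resize(s[140:240,150:280],None,fx=3,fy=3,interpolation=2);e=cv2.resize(s[190:290,200:330],None,fx=3,fy=3,interpolation=2)
cv2.imwrite("pics/crop1.png",np.vstack([np.hstack([a,b]),np.hstack([c,e])]))
E
```

```text
time: 3.72
position: [0.5043, -0.0685, 0.1233]
eef_rot: [-3.139, 0.001, 1.161]
ft_force: [-0.1, 0.3, 0.4]
grip_width: 0.0007
gripper_force: 0.0
```

View pics/crop1.png

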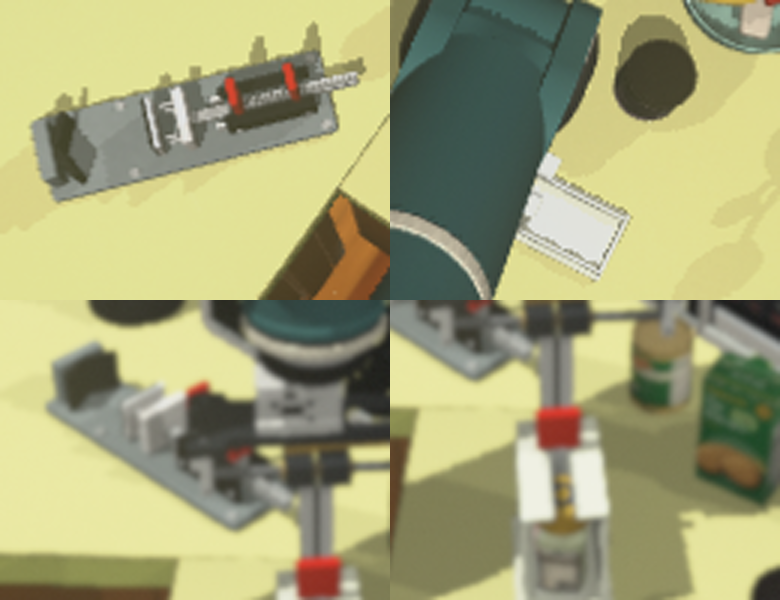

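The fingers stand centred behind the red tab at about (555,430) in the lower right crop, with no contact yet. I'll push now.

```bash
python3 -m handwheel '[[-0.01,0,0,0,0,0],[-0.008,0,0,0,0,0],[-0.008,0,0,0,0,0],[-0.008,0,0,0,0,0],[-0.008,0,0,0,0,0],[-0.008,0,0,0,0,0],[-0.008,0,0,0,0,0],[-0.008,0,0,0,0,0],[-0.008,0,0,0,0,0],[-0.008,0,0,0,0,0]]'
python3 -m handwheel '[[-0.005,0,0,0,0,0],[-0.005,0,0,0,0,0],[-0.003,0,0,0,0,0],[0,0,0,0,0,0]]'
```

```text
time: 5.08
position: [0.4729, -0.145, 0.1246]
eef_rot: [3.141, -0.0, 1.16]
ft_force: [4.6, 5.7, 5.1]
grip_width: 0.0007
gripper_force: 3.1
time: 5.58
position: [0.4677, -0.1571, 0.1246]
eef_rot: [3.141, -0.0, 1.159]
ft_force: [3.8, 3.9, 3.4]
grip_width: 0.0007
gripper_force: 2.4
```

```bash
python3 -m handwheel '[[-0.003,0,0,0,0,0],[-0.003,0,0,0,0,0],[0,0,0,0,0,0],[0,0,0,0,0,0]]'
python3 - <<'E'
from h import *
D={n:ctrl.get_image(n) for n in("top","side")}
t,s=D["top"]["image"],D["side"]["image"]
b=cv2.resize(t[190:290,280:410],None,fx=3,fy=3,interpolation=2);e=cv2.resize(s[220:320,200:330],None,fx=3,fy=3,interpolation=2)
cv2.imwrite("pics/crop2.png",np.hstack([b,e]))
E
```

```text
time: 6.08
position: [0.4668, -0.1591, 0.1248]
eef_rot: [3.141, -0.004, 1.162]
ft_force: [10.6, 25.0, 7.0]
grip_width: 0.0002
gripper_force: 13.7
```

View pics/crop2.png

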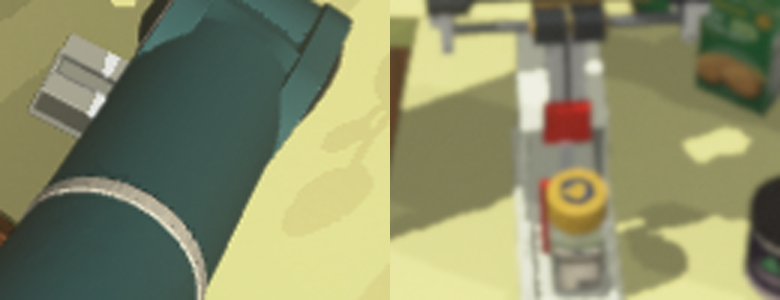

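```bash
python3 -m handwheel '[[0.02,0,0,0,0,0],[0.02,0,-0.01,0,0,0],[0,0,-0.04,0,0,0],[0,0,-0.04,0,0,0],[0,0,0,0,0,0],[0,0,0,0,0,0]]' -1
python3 - <<'E'
from h import *
st=ctrl.state();p=st["position"];print(p)
O=np.array([.4825,-.125])
x=np.array([.399,.917]);print("caddy tcp x",(p[:2]-O)@x)
d=ctrl.get_image("side");hsv=cv2.cvtColor(d["image"],cv2.COLOR_BGR2HSV)
m=((hsv[...,0]>14)&(hsv[...,0]<28)&(hsv[...,1]>140)&(hsv[...,2]>60)).astype(np.uint8);m[:250]=0;m[310:]=0;m[:,:235]=0;m[:,290:]=0
N,L,S,C=cv2.connectedComponentsWithStats(m);i=1+np.argmax(S[1:,4]);print(S[i],C[i])
x0,y0,w,h,_=S[i]
P=onz(d,C[i][0],C[i][1],.094);print("cap at ~z.094",P)
q=P[:2]-O;print("caddy",q@x,q@np.array([-.917,.399]))
print("pred",proj(d,[*(O-.087*x),.102]),"caddy x of top face centre (262.3,283.3):",onz(d,262.3,283.3,.102))
cv2.imwrite("pics/crop3.png",cv2.resize(d["image"][220:320,200:330],None,fx=4,fy=4,interpolation=2))
E
```

```text
time: 6.92
position: [0.4804, -0.1258, 0.2137]
eef_rot: [-3.141, 0.0, 1.159]
ft_force: [-0.1, -0.2, -0.6]
grip_width: 0.0572
gripper_force: 0.0
[ 0.48043041 -0.12577614  0.21374301]
caddy tcp x -0.0015374851082122292
[253 277  18  20 215] [261.44651163 288.09302326]
cap at ~z.094 [ 0.4488824  -0.20925046  0.094     ]
caddy -0.09067109568963383 -0.0027885971122230332
pred [259.95124504 284.20007111] caddy x of top face centre (262.3,283.3): [ 0.45313901 -0.20490536  0.102     ]
```

View pics/crop3.png

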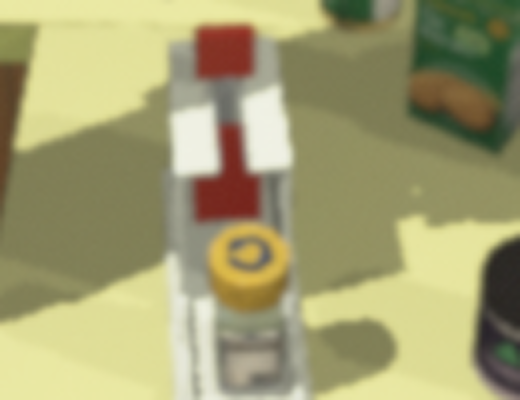

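```bash
python3 -m handwheel '[[-0.043,0.0025,0,0,0,0],[-0.043,0.0025,0,0,0,0],[0,0,0,0,0,0],[0,0,0.04,0,0,0],[0,0,0.04,0,0,0],[0,0,0.04,0,0,0],[0,0,0.03,0,0,0],[0,0,0.011,0,0,0],[0,0,0,0,0,0]]' -1
python3 - <<'E'
from h import *
d=ctrl.get_image("side")
cv2.imwrite("pics/crop4.png",cv2.resize(d["image"][220:320,200:330],None,fx=4,fy=4,interpolation=2))
E
```

```text
time: 8.1
position: [0.4509, -0.2063, 0.0532]
eef_rot: [-3.14, 0.001, 1.159]
ft_force: [-0.1, -0.1, 0.7]
grip_width: 0.0937
gripper_force: 0.0
```

View pics/crop4.png

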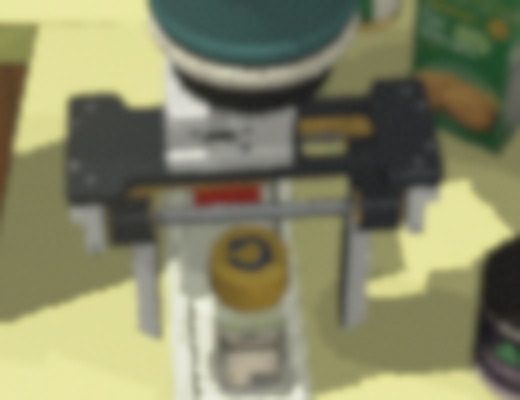

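The fingers at (150,325) and (352,320) straddle the jar at (250,270). I'll close on it.

```bash
python3 -m handwheel '[[0,0,0,0,0,0],[0,0,0,0,0,0],[0,0,0,0,0,0],[0,0,0,0,0,0],[0,0,0,0,0,0],[0,0,0,0,0,0],[0,0,0,0,0,0],[0,0,0,0,0,0]]' 1 15
python3 -m handwheel '[[0,0,-0.02,0,0,0],[0,0,-0.03,0,0,0],[0,0,-0.04,0,0,0],[0,0,-0.04,0,0,0],[0,0,-0.02,0,0,0],[0,0,0,0,0,0]]'
python3 - <<'E'
from h import *
d=ctrl.get_image("side");t=ctrl.get_image("top")
cv2.imwrite("pics/crop5.png",np.hstack([cv2.resize(d["image"][140:300,150:330],None,fx=2,fy=2),cv2.resize(t["image"][140:300,110:290],None,fx=2,fy=2)]))
E
```

```text
time: 9.15
position: [0.4512, -0.2064, 0.0535]
eef_rot: [-3.141, 0.0, 1.159]
ft_force: [-0.7, 0.0, -1.3]
grip_width: 0.0411
gripper_force: 15.0
time: 9.9
position: [0.4518, -0.2064, 0.2043]
eef_rot: [3.14, -0.001, 1.16]
ft_force: [0.5, -0.1, -1.0]
grip_width: 0.0412
gripper_force: 15.0
```

View pics/crop5.png

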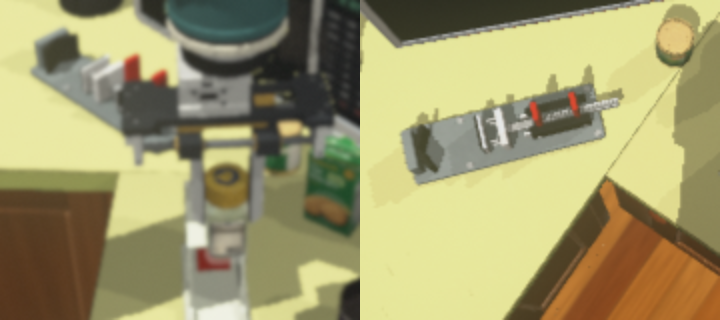

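Run:
```python
from h import *
import pickle
d=pickle.load(open("D1.pkl","rb"))["top"];K=6
im=cv2.resize(d["image"][165:245,120:250],None,fx=K,fy=K,interpolation=cv2.INTER_CUBIC);hsv=cv2.cvtColor(im,cv2.COLOR_BGR2HSV)
m=(hsv[...,1]<75).astype(np.uint8)
N,L,S,C=cv2.connectedComponentsWithStats(m);i=1+np.argmax(S[1:,4])
m=(L==i).astype(np.uint8);c=max(cv2.findContours(m,0,1)[0],key=len)[:,0].astype(float)
pts=np.array([onz(d,120+(u+.5)/K-.5,165+(v+.5)/K-.5,.012)[:2] for u,v in c])
for yaw in(18.7,19.2,19.7):
    a=np.radians(yaw);X=np.array([np.cos(a),np.sin(a)]);Y=np.array([-X[1],X[0]])
    q=np.c_[(pts-[.515,.283])@X,(pts-[.515,.283])@Y]
    print(yaw)
    for y0 in np.arange(-.14,.1,.03):
        k=q[(q[:,1]>y0)&(q[:,1]<y0+.03),0]
        if len(k): print(y0.round(2),"low",np.median(k[k<0]).round(4),"high",np.median(k[k>0]).round(4),end=" | ")
    k=q[np.abs(q[:,0])<.03,1];print("\n ends",np.median(k[k<-.1]),np.median(k[k>.1]))
h0=cv2.cvtColor(im,cv2.COLOR_BGR2HSV);r=(((h0[...,0]<8)|(h0[...,0]>172))&(h0[...,1]>130)).astype(np.uint8)
N,L,S,C=cv2.connectedComponentsWithStats(r)
for j in range(1,N):
    if S[j,4]>300:
        yy,xx=np.where(L==j);P=np.array([onz(d,120+u/K,165+v/K,.106)[:2] for u,v in zip(xx,yy)])
        a=np.radians(19.2);X=np.array([np.cos(a),np.sin(a)]);Y=np.array([-X[1],X[0]]);Q=np.c_[(P-[.515,.283])@X,(P-[.515,.283])@Y]
        print("grip z.106",P.mean(0),Q.min(0),Q.max(0))
```

```text
18.7
-0.14 low -0.0443 high 0.0429 | -0.11 low -0.0445 high 0.0426 | -0.08 low -0.0447 high 0.0424 | -0.05 low -0.0449 high 0.0425 | -0.02 low -0.0452 high 0.042 | 0.01 low -0.0453 high 0.0418 | 0.04 low -0.0456 high 0.0418 | 0.07 low -0.0457 high 0.0417 | 0.1 low -0.0182 high 0.0236 | 
 ends -0.15562911262200285 0.12381508549541986
19.2
-0.14 low -0.0454 high 0.0418 | -0.11 low -0.0453 high 0.0418 | -0.08 low -0.0452 high 0.0418 | -0.05 low -0.0452 high 0.0421 | -0.02 low -0.0452 high 0.0419 | 0.01 low -0.0451 high 0.0421 | 0.04 low -0.0451 high 0.0423 | 0.07 low -0.045 high 0.0425 | 0.1 low -0.0178 high 0.0242 | 
 ends -0.15563796770277433 0.1238250912962846
19.7
-0.14 low -0.0465 high 0.0407 | -0.11 low -0.0462 high 0.0409 | -0.08 low -0.0458 high 0.0412 | -0.05 low -0.0455 high 0.0418 | -0.02 low -0.0453 high 0.0419 | 0.01 low -0.0449 high 0.0423 | 0.04 low -0.0446 high 0.0428 | 0.07 low -0.0442 high 0.0432 | 0.1 low -0.0168 high 0.025 | 
 ends -0.15543318208524579 0.12383546185657889
grip z.106 [0.54950807 0.17281855] [-0.01997711 -0.1204428 ] [ 0.0102451  -0.11045325]
grip z.106 [0.53115519 0.22542606] [-0.01843853 -0.06473755] [ 0.01021998 -0.0545179 ]
```

```bash
python3 -m handwheel '[[0,0,-0.012,0,0,-10.67],[0,0,-0.012,0,0,-10.67],[0,0,-0.012,0,0,-10.67],[0,0,-0.012,0,0,-10.67],[0.02,0.008,0,0,0,0],[0.0409,0.0167,0,0,0,0],[0.0409,0.0167,0,0,0,0],[0.0409,0.0167,0,0,0,0],[0.0409,0.0167,0,0,0,0],[0.0409,0.0167,0,0,0,0]]'
python3 -m handwheel '[[0.0409,0.0167,0,0,0,0],[0.0409,0.0167,0,0,0,0],[0.0409,0.0167,0,0,0,0],[0.0409,0.0167,0,0,0,0],[0.0409,0.0167,0,0,0,0],[0.0409,0.0167,0,0,0,0],[0.03,0.0127,0,0,0,0],[0.02,0.008,0,0,0,0],[0.01,0.005,0,0,0,0],[0,0,0,0,0,0]]'
python3 -m handwheel '[[0,0,0,0,0,0]]'
```

```text
time: 11.25
position: [0.4637, 0.0371, 0.2502]
eef_rot: [-3.14, -0.0, 1.904]
ft_force: [1.1, 0.3, -2.3]
grip_width: 0.0409
gripper_force: 15.0
time: 12.5
position: [0.4833, 0.3652, 0.251]
eef_rot: [-3.141, 0.001, 1.904]
ft_force: [1.3, -0.6, -1.9]
grip_width: 0.041
gripper_force: 15.0
time: 12.62
position: [0.4836, 0.3643, 0.2515]
eef_rot: [3.142, 0.0, 1.903]
ft_force: [-0.2, -0.7, -1.0]
grip_width: 0.0409
gripper_force: 15.0
```

```bash
python3 -m handwheel '[[0.002,0,0.03,0,0,0],[0,0,0.04,0,0,0],[0,0,0.04,0,0,0],[0,0,0.022,0,0,0],[0,0,0,0,0,0],[0,0,0,0,0,0]]'
python3 - <<'E'
from h import *
st=ctrl.state();p=st["position"];a=np.radians(19.1);X=np.array([np.cos(a),np.sin(a)]);Y=np.array([-X[1],X[0]]);O=np.array([.5135,.2798])
print((p[:2]-O)@X,(p[:2]-O)@Y)
d=ctrl.get_image("side");t=ctrl.get_image("top")
cv2.imwrite("pics/crop6.png",np.hstack([cv2.resize(d["image"][110:230,130:260],None,fx=3,fy=3,interpolation=2),cv2.resize(t["image"][150:270,110:240],None,fx=3,fy=3,interpolation=2)]))
for n,dd,o in(("side",d,(130,110)),("top",t,(110,150))):
  for z in(.012,.06): print(n,z,[((proj(dd,[*(O+x*X+y*Y),z])-o)*3).round() for x,y in((0,.097),(0,.12),(.032,.106),(-.032,.106))])
E
```

```text
time: 13.38
position: [0.4832, 0.3673, 0.1208]
eef_rot: [3.14, -0.0, 1.904]
ft_force: [-0.5, 0.4, -1.4]
grip_width: 0.0408
gripper_force: 15.0
2.646673897414506e-05 0.09258192088381778
side 0.012 [array([162., 192.]), array([148., 183.]), array([180., 176.]), array([132., 201.])]
side 0.06 [array([157., 153.]), array([143., 145.]), array([176., 138.]), array([127., 162.])]
top 0.012 [array([121., 194.]), array([ 99., 199.]), array([106., 165.]), array([119., 227.])]
top 0.06 [array([111., 185.]), array([ 87., 191.]), array([ 95., 156.]), array([108., 219.])]
```

View pics/crop6.png

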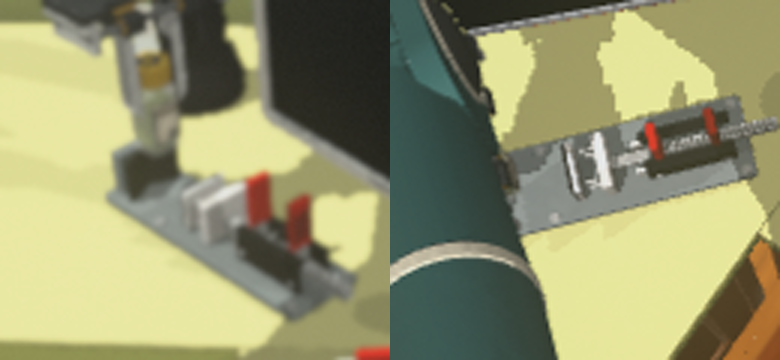

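The jar hangs just in front of the V, whose tips are near (176,140) and (125,160) in the side crop, as projected. I'll lower it gently.

```bash
python3 -m handwheel '[[0,0,0.02,0,0,0],[0,0,0.02,0,0,0],[0,0,0.014,0,0,0],[0,0,0.003,0,0,0],[0,0,0,0,0,0]]'
python3 -m handwheel '[[0,0,0.002,0,0,0],[0,0,0,0,0,0],[0,0,0,0,0,0]]'
```

```text
time: 14.1
position: [0.4827, 0.3674, 0.0626]
eef_rot: [3.142, 0.0, 1.904]
ft_force: [0.3, -0.2, -0.6]
grip_width: 0.0407
gripper_force: 15.0
time: 14.48
position: [0.4827, 0.3675, 0.0607]
eef_rot: [3.141, -0.0, 1.904]
ft_force: [-0.3, 0.2, -1.1]
grip_width: 0.041
gripper_force: 15.0
```

```bash
python3 -m handwheel '[[0,0,0.002,0,0,0],[0,0,0,0,0,0],[0,0,0,0,0,0]]'
python3 -m handwheel '[[0,0,0.0015,0,0,0],[0,0,0,0,0,0],[0,0,0,0,0,0]]'
```

```text
time: 14.85
position: [0.4825, 0.3673, 0.0584]
eef_rot: [-3.141, 0.0, 1.904]
ft_force: [0.2, -0.7, -1.7]
grip_width: 0.0411
gripper_force: 15.0
time: 15.22
position: [0.4828, 0.3674, 0.0576]
eef_rot: [3.141, -0.0, 1.904]
ft_force: [-2.6, -4.2, 11.4]
grip_width: 0.0413
gripper_force: 15.0
```

```bash
python3 -m handwheel '[[0,0,-0.001,0,0,0],[0,0,0,0,0,0]]'
python3 -m handwheel '[[0,0,0,0,0,0],[0,0,0,0,0,0],[0,0,0,0,0,0],[0,0,0,0,0,0],[0,0,0,0,0,0],[0,0,0,0,0,0],[0,0,0,0,0,0],[0,0,0,0,0,0]]' -1
python3 -m handwheel '[[0,0,-0.03,0,0,0],[0,0,-0.04,0,0,0],[0,0,-0.04,0,0,0],[0,0,-0.04,0,0,0],[0,0,0,0,0,0]]'
python3 - <<'E'
from h import *
d=ctrl.get_image("side");t=ctrl.get_image("top")
cv2.imwrite("pics/crop7.png",np.hstack([cv2.resize(d["image"][110:230,130:260],None,fx=3,fy=3,interpolation=2),cv2.resize(t["image"][150:270,110:240],None,fx=3,fy=3,interpolation=2)]))
E
```

```text
time: 15.48
position: [0.4826, 0.3674, 0.0579]
eef_rot: [3.142, 0.0, 1.904]
ft_force: [0.1, -1.0, -0.8]
grip_width: 0.0413
gripper_force: 15.0
time: 16.48
position: [0.4826, 0.3673, 0.0579]
eef_rot: [-3.142, 0.0, 1.904]
ft_force: [-0.5, 0.5, -0.1]
grip_width: 0.094
gripper_force: 0.0
time: 17.1
position: [0.4837, 0.3682, 0.2109]
eef_rot: [3.137, -0.002, 1.904]
ft_force: [-0.0, -0.3, 0.1]
grip_width: 0.0937
gripper_force: 0.0
```

View pics/crop7.png

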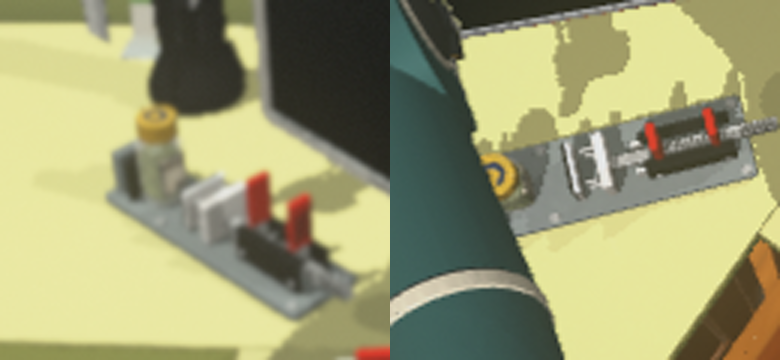

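The jar stands upright at (157,150) in the side crop, against the V jaw. Next I'll go over to the grips.

```bash
python3 -m handwheel '[[0,0,0,0,0,10],[0,0,0,0,0,10],[0,0,0,0,0,10],[0,0,0,0,0,10],[0,0,0,0,0,10],[0,0,0,0,0,10],[0,0,0,0,0,10],[0,0,0,0,0,10],[0,0,0,0,0,10]]' -1
python3 -m handwheel '[[0,0.0445,0,0,0,0],[0,0.0445,0,0,0,0],[0,0.0445,0,0,0,0],[0,0.0445,0,0,0,0],[0,0,0,0,0,0],[0,0,0,0,0,0]]'
python3 - <<'E'
from h import *
import pickle
p=ctrl.state()["position"];d=ctrl.get_image("side");pickle.dump(d,open("D2.pkl","wb"))
a=np.radians(19.1);X=np.array([np.cos(a),np.sin(a)]);Y=np.array([-X[1],X[0]]);O=np.array([.5135,.2798])
print("tcp vice",(p[:2]-O)@X,(p[:2]-O)@Y)
t=pickle.load(open("D1.pkl","rb"))["top"]
for n,dd in(("top1",t),("side",d)):
    g=dd["image"].astype(float)
    L=[]
    for y in np.arange(.0,.08,.002):
        v=[]
        for x in(-.015,-.005,.005,.015):
            u=proj(dd,[*(O+x*X+y*Y),.058]).astype(np.float32);v.append(cv2.getRectSubPix(dd["image"],(1,1),(float(u[0]),float(u[1])))[0,0].mean())
        L.append(int(np.median(v)))
    print(n,L)
E
```

```text
time: 18.32
position: [0.4821, 0.3669, 0.2064]
eef_rot: [3.14, 0.002, 0.328]
ft_force: [0.7, 0.5, 0.4]
grip_width: 0.094
gripper_force: 0.0
time: 19.08
position: [0.5403, 0.1996, 0.207]
eef_rot: [3.141, 0.002, 0.334]
ft_force: [1.3, 1.2, -0.2]
grip_width: 0.0938
gripper_force: 0.0
tcp vice -0.0009201367656057301 -0.0845022469011239
top1 [225, 219, 198, 144, 130, 123, 120, 124, 124, 117, 96, 92, 118, 160, 196, 175, 109, 92, 119, 134, 135, 136, 136, 136, 136, 137, 138, 140, 142, 143, 143, 142, 142, 142, 142, 143, 143, 144, 145, 147]
side [213, 202, 189, 177, 166, 158, 157, 157, 160, 167, 174, 180, 182, 179, 173, 164, 154, 146, 140, 136, 134, 134, 137, 143, 151, 156, 161, 163, 162, 159, 154, 148, 143, 135, 128, 122, 116, 113, 113, 113]
```

```bash
python3 -m handwheel '[[0.001,0,0.04,0,0,0],[0,0,0.04,0,0,0],[0,0,0.036,0,0,0],[0,0,0.02,0,0,0],[0,0,0.01,0,0,0],[0,0,0,0,0,0],[0,0,0,0,0,0]]' -1
python3 -m handwheel '[[0,0,0,0,0,0],[0,0,0,0,0,0],[0,0,0,0,0,0],[0,0,0,0,0,0],[0,0,0,0,0,0],[0,0,0,0,0,0],[0,0,0,0,0,0],[0,0,0,0,0,0],[0,0,0,0,0,0],[0,0,0,0,0,0]]' 1 8
```

```text
time: 20.0
position: [0.5424, 0.1998, 0.063]
eef_rot: [-3.141, -0.001, 0.334]
ft_force: [0.1, 0.1, 0.0]
grip_width: 0.0938
gripper_force: 0.0
time: 21.25
position: [0.5416, 0.2002, 0.0621]
eef_rot: [-3.141, -0.0, 0.334]
ft_force: [-2.9, 6.4, 3.9]
grip_width: 0.038
gripper_force: 8.0
```

```bash
cat > m.py <<'E'
from h import *
d=ctrl.get_image("side");s=ctrl.state()
a=np.radians(19.1);X=np.array([np.cos(a),np.sin(a)]);Y=np.array([-X[1],X[0]]);O=np.array([.5135,.2798])
L=[]
for y in np.arange(.0,.1,.003):
    v=[cv2.getRectSubPix(d["image"],(1,1),tuple(map(float,proj(d,[*(O+x*X+y*Y),.058]))))[0,0].mean() for x in(-.018,-.01,0.,.01,.018)]
    L.append(int(np.median(v)))
print("t",s["time"],"trig",(.066-s["grip_width"])/2,L)
E
python3 m.py
python3 -m handwheel '[[0,-0.0007,0,0,0,0],[0,0,0,0,0,0],[0,0,0,0,0,0],[0,0,0,0,0,0],[0,0,0,0,0,0],[0,0,0,0,0,0]]' -0.7
python3 m.py
python3 -m handwheel '[[0,0,0,0,0,0],[0,0,0,0,0,0],[0,0,0,0,0,0],[0,0,0,0,0,0],[0,0,0,0,0,0],[0,0,0,0,0,0],[0,0,0,0,0,0],[0,0,0,0,0,0]]' 1 8
python3 m.py
```

```text
t 21.3 trig 0.013967174683904314 [201, 217, 224, 216, 196, 174, 161, 157, 158, 167, 180, 190, 187, 173, 157, 142, 141, 145, 148, 148, 147, 144, 135, 124, 117, 114, 111, 114, 119, 123, 124, 125, 127, 130]
time: 22.05
position: [0.5416, 0.2, 0.0619]
eef_rot: [3.141, 0.0, 0.333]
ft_force: [0.3, 0.0, -0.5]
grip_width: 0.08
gripper_force: 0.0
t 22.1 trig -0.006931558610416964 [192, 214, 222, 212, 191, 173, 161, 157, 156, 166, 179, 188, 185, 173, 158, 142, 141, 145, 149, 149, 148, 144, 135, 124, 117, 114, 112, 114, 119, 123, 124, 126, 127, 129]
time: 23.1
position: [0.5415, 0.2002, 0.0619]
eef_rot: [3.142, 0.0, 0.334]
ft_force: [-0.2, 0.3, -1.2]
grip_width: 0.0378
gripper_force: 8.0
t 23.15 trig 0.013979159854548957 [148, 151, 161, 180, 200, 216, 222, 216, 201, 182, 167, 158, 159, 169, 184, 195, 192, 178, 159, 147, 145, 144, 135, 125, 117, 114, 112, 115, 119, 122, 124, 126, 127, 130]
```

The jaw advanced about 9 mm, then 12 mm. Third squeeze.

```bash
python3 -m handwheel '[[0,0,0,0,0,0],[0,0,0,0,0,0],[0,0,0,0,0,0],[0,0,0,0,0,0],[0,0,0,0,0,0],[0,0,0,0,0,0]]' -0.7
python3 -m handwheel '[[0,0,0,0,0,0],[0,0,0,0,0,0],[0,0,0,0,0,0],[0,0,0,0,0,0],[0,0,0,0,0,0],[0,0,0,0,0,0],[0,0,0,0,0,0],[0,0,0,0,0,0]]' 1 8
python3 m.py
```

```text
time: 23.9
position: [0.5416, 0.2001, 0.062]
eef_rot: [3.142, -0.0, 0.333]
ft_force: [-0.2, 0.7, 0.1]
grip_width: 0.0799
gripper_force: 0.0
time: 24.9
position: [0.5415, 0.2002, 0.062]
eef_rot: [3.142, 0.0, 0.334]
ft_force: [-0.6, -0.8, -1.1]
grip_width: 0.0377
gripper_force: 8.0
t 24.95 trig 0.014015627991534864 [144, 144, 145, 146, 148, 151, 161, 179, 202, 216, 223, 219, 202, 182, 165, 158, 157, 164, 173, 177, 175, 161, 140, 122, 112, 114, 111, 115, 120, 123, 124, 126, 128, 130]
```

```bash
python3 -m handwheel '[[0,0,0,0,0,0],[0,0,0,0,0,0],[0,0,0,0,0,0],[0,0,0,0,0,0],[0,0,0,0,0,0],[0,0,0,0,0,0]]' -0.7
python3 -m handwheel '[[0,0,0,0,0,0],[0,0,0,0,0,0],[0,0,0,0,0,0],[0,0,0,0,0,0],[0,0,0,0,0,0],[0,0,0,0,0,0],[0,0,0,0,0,0],[0,0,0,0,0,0],[0,0,0,0,0,0],[0,0,0,0,0,0]]' 1 8
python3 m.py
```

```text
time: 25.7
position: [0.5416, 0.2001, 0.062]
eef_rot: [3.142, 0.0, 0.333]
ft_force: [0.3, 0.4, 0.1]
grip_width: 0.08
gripper_force: 0.0
time: 26.95
position: [0.5416, 0.2001, 0.0619]
eef_rot: [3.141, 0.0, 0.334]
ft_force: [1.0, -0.9, -2.1]
grip_width: 0.0382
gripper_force: 8.0
t 27.0 trig 0.01419075343142746 [145, 145, 150, 144, 145, 146, 146, 147, 149, 155, 167, 187, 206, 218, 221, 212, 196, 178, 166, 169, 178, 180, 172, 158, 138, 122, 114, 114, 118, 120, 122, 124, 125, 128]
```

The distance between jaw plate and pad shrank from 27 to about 21.5 mm, so the pad has given about 5 mm. Final check of the jar.

```bash
python3 - <<'E'
from h import *
d=ctrl.get_image("side");s=ctrl.state();print(s["time"],s["grip_width"],s["gripper_force"])
hsv=cv2.cvtColor(d["image"],cv2.COLOR_BGR2HSV)
m=((hsv[...,0]>14)&(hsv[...,0]<28)&(hsv[...,1]>140)&(hsv[...,2]>60)).astype(np.uint8);m[:120]=0;m[190:]=0;m[:,:160]=0;m[:,210:]=0
N,L,S,C=cv2.connectedComponentsWithStats(m);i=1+np.argmax(S[1:,4]);print(S[i],C[i])
a=np.radians(19.1);X=np.array([np.cos(a),np.sin(a)]);Y=np.array([-X[1],X[0]]);O=np.array([.5135,.2798])
P=onz(d,*C[i],.100)[:2]-O;print("cap in vice",P@X,P@Y)
E
python3 m.py
```

```text
27.05 0.03781117499541911 7.997511327266693
[176 145  12  12  68] [181.80882353 151.73529412]
cap in vice -0.0050556890089882255 0.08638452464778099
t 27.1 trig 0.014196601633592688 [145, 145, 149, 144, 145, 145, 146, 147, 148, 154, 167, 187, 206, 219, 221, 212, 196, 178, 166, 169, 177, 180, 173, 157, 136, 121, 113, 114, 118, 120, 123, 124, 126, 128]
```

Run:
```python
from h import *
import pickle
d=pickle.load(open("D2.pkl","rb"))
hsv=cv2.cvtColor(d["image"],cv2.COLOR_BGR2HSV)
m=((hsv[...,0]>14)&(hsv[...,0]<28)&(hsv[...,1]>140)&(hsv[...,2]>60)).astype(np.uint8);m[:120]=0;m[190:]=0;m[:,:160]=0;m[:,210:]=0
N,L,S,C=cv2.connectedComponentsWithStats(m);i=1+np.argmax(S[1:,4]);print(S[i],C[i])
a=np.radians(19.1);X=np.array([np.cos(a),np.sin(a)]);Y=np.array([-X[1],X[0]]);O=np.array([.5135,.2798])
P=onz(d,*C[i],.100)[:2]-O;print("cap in vice before",P@X,P@Y)
```

```text
[176 145  12  12  78] [182.06410256 151.94871795]
cap in vice before -0.005295792142795342 0.08486730947367137
```

```bash
python3 -c "
from plant import ctrl
print(ctrl.job_done())"
```

```text
the job is handed in; nothing more can be done
None
```

I've handed the job in at about 27 s: the jar stands upright in the vice, seated in the fixed V jaw, with the sprung pad pushed in about 5 mm and the fingers still squeezing the grips at 8 N; the judge's result wasn't shown.

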